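# Eject a filter cube and trap it on the ramp

### The arm

A 6-joint arm with a two-finger parallel gripper is mounted at the origin on the work surface. World frame = base frame: x ahead of the robot, y to its left, z up, the work surface at z = 0. Lengths are in mm, angles in rad, forces in N, time in s.
With the tool pointing down it reaches from about 275 to 750 mm from the base axis. Payload 10.2 kg.
Tool frame: the origin (TCP) lies at the very end of the fingers, on their centre line; the grasp point (between the pads) lies 19 mm behind it; z points along the fingers, y is the line along which they close (so a half turn about z gives the same grasp; the last joint's range is limited). The gripper opens to 85 mm and grips with 20 to 120 N. Pads are 22 mm wide; open, the fingers measure 114 mm over their backs; the gripper's body (76 mm by 85 mm) begins 54 mm behind the grasp point. The pads swing forward as they close: fully open they stand 13 mm farther back than shut.
Start: joints at [1.06, 0.313, 1.498, -0, 1.331, -0.223], TCP at [149.031, 503.409, 231.294] pointing down, gripper open.
Joint ranges: [-2.94, 2.94], [-0.97, 2.17], [0.19, 2.56], [-1.23, 4.37], [0.02, 3.11], [-2.88, 2.88]. Speed limits (rad/s): [2.39, 2.39, 3.01, 3.14, 3.14, 3.14].

### API

Orientations are given as a rotation vector (axis times angle).
In Python, from bench import * gives the robot as it stands. The module is installed in compiled form; this text tells all that it offers.
- The arm moves only by the tool apply_moves, never from a script. Its argument "steps" is a list of rows, each a list of 4 numbers: the shift along the world's x, y, z in m, then the turn about the world's z in rad. In form: [[dx, dy, dz, yaw], ...]. A call has exactly 5 rows; each row is the pose to reach, as a shift and turn from the pose commanded when the call began; what a row does not reach only later rows make up. A row lasts 1/12 s, in which the tool goes at most 41.7 mm and 7.16 degrees, less where a joint would pass 70% of its speed; a pose out of reach is approached as far as the arm can. A call with a gripper value outside its range is refused whole. "grip" is the closure, from -1 (fully open) to 1 (shut), so that 0 is half open, set as the call begins (left out, the last holds). The fingers move at their own pace and stop on an object; the grip force is fixed at half the most. Time passes only in rows, so rows that repeat a pose let the fingers close, or fill a call up. It gives the time, the measured TCP pose, the force, the opening and the grip force at its end, in the units of the state.
- observe(): the state, without advancing time (a new reading comes with each control period).
- capture(name): name is "side" or "top"; returns a dict with "pixels" (384x512x3 uint8, red, green, blue), "depth" (384x512 float32, mm along the optical axis (not along the pixel's ray), 0 where there is no reading), "fov_y" (degrees; the focal length in pixels is half the picture's height over the tangent of half this angle, whatever the lens; pixels are square), "cx", "cy" (the principal point, pixels), "world_to_cam" (4x4, takes a point from world to camera coordinates). Camera axes: x right, y down, z forward; pixel columns grow to the right and rows downward; lengths in mm; the calibration is good to about 2 mm. A picture is of the moment at which its call begins.
- hand_in(): hands the job in; it is judged then, once.
The state is a dict: "time_s": time; "joint_positions": joint angles; "joint_vel": joint speeds; "joint_torque": joint torques, N m; "tool_pos": TCP position; "ee_rot": TCP orientation; "ft_force": force on the tool from outside, world axes, zero at the start; "moment": the same for the moment, N m; "grip_width": opening from 0.0 (shut) to 1.0 (fully open); "grasp_force": force on a finger pad.
Only numpy, scipy, OpenCV 4.12 (cv2) and the standard library are available. Lean on these libraries where they do the work, as an engineer would, in place of code of your own. Each camera call takes 0.05 s, during which the arm holds its last target. There are 200 camera calls.

### The job

Press the orange ejector button of the microscope filter dock down with one fingertip and keep it down, and with the other finger stop the blue filter cube that pops out on the ramp, before it slides off the end. Do not lift the cube and do not disturb the amber bottle, the slide box or the red spare cube. Finish while still holding: one finger keeping the button down, the other keeping the cube from sliding, with the cube wholly out of its bay.

Things in the scene. Friction and masses are not known exactly. Their poses are not given: they have to be found in the camera images.
- dock: White filter dock fixed to the bench. Origin on the bench under the bay's mouth; x points from the mouth into the bay, the ramp falls along -x, y towards the orange button's side, z up. Bay: level floor 45 mm up, x 0 to 79 mm, 37 mm wide between 6 mm clear walls, clear roof at 85 to 89 mm height. The button stands on a pedestal at x -75, y +62 mm; foot plate 6 mm high (y 25 to 85, x -95 to 85 mm).
- mouth (a point): Centre of the bay's mouth, at floor height (45 mm), where the polished ramp begins. The ramp is 37 mm wide and falls 18 degrees (0.325 mm per mm) straight along the dock's -x; kerbs 6 mm wide and 5 mm high on both sides.
- ramp_end (a point): Centre of the ramp's open lower end, 125 mm from the mouth, 4 mm above the bench. Unless stopped, the cube slides from mouth to end in less than a second, so a finger must stand in its way beforehand.
- eject_top (a point): Centre of the top face of the orange ejector button (28 mm diameter; 46 mm above the bench when up, 34 mm when fully down). It moves with the button.
- eject (a joint): How far the button is pressed, m: 0 up, 0.012 fully down. Moves straight down; spring 2 N to start, about 8 N fully down; returns when released. It drives a pusher behind the cube outwards, 4 mm per mm pressed: after about 6 to 8 mm the cube passes the mouth and slides down the ramp by itself.
- ramp_catch (a point): Point on the ramp's surface, on its centre line, straight across from the button: 75 mm from the mouth, 62 mm from the button's axis, 20.6 mm above the bench. A finger standing here, its tip about 8 to 20 mm above the ramp, stops the cube with the cube wholly out of the bay.
- cube: Blue filter cube, 38 mm (along the ramp) x 34 x 30 mm high, about 120 g, yellow disc on top; loose in the bay at the start, on its floor, origin 20 to 24 mm inside the mouth. Origin at the centre of its underside, x along the 38 mm side into the bay, z up. On the ramp it lies tilted, its leading top edge about 9 mm ahead of the bottom edge.
- vial: Bystander: amber glass bottle with black cap, 34 mm diameter, 62 mm high, standing near the dock. Origin at the centre of its base.
- slidebox: Bystander: flat slide box, white with green lid, 83 x 49 x 31 mm, lying near the dock. Origin at the centre of its underside.
- spare: Bystander: red spare filter cube with a white disc, 38 x 34 x 30 mm, standing on the bench near the dock. Not the one to eject. Origin at the centre of its underside.

How it is judged (in metres and radians):
On the way:
1. the orange button is pressed down (value of joint eject above 0.007 m), for 0.1 s.
At the end, for the whole second after the job is handed in: A finger still presses the button (over 7 of 12 mm, over 0.5 N) and a finger still touches the cube (over 0.03 N), which is at rest (under 20 mm/s) flat on the ramp (tilt under 0.5 rad), within 10 mm of its centre line, wholly out of the bay (origin 19 to 100 mm from the mouth) (value of joint eject above 0.007 m and contact force between the fingers and eject above 0.5 N and contact force between the fingers and cube above 0.03 N and x of cube in the frame of dock between -0.1 and -0.019 m and y of cube in the frame of dock between -0.01 and 0.01 m and z of cube in the frame of dock below 0.045 m and angle between cube's own z axis and vertical below 0.5 rad and linear speed of cube below 0.02 m/s); the arm keeps its last pose, push and grip.
It fails at once if the cube slid off the end of the ramp (x of cube in the frame of dock below -0.115 m).
It fails at once if the cube left the ramp sideways (y of cube in the frame of dock above 0.02 m or y of cube in the frame of dock below -0.02 m).
It fails at once if the cube was lifted (z of cube in the frame of dock above 0.062 m or (x of cube in the frame of dock below -0.03 m and z of cube in the frame of dock above 0.052 m)).
It fails at once if a bystander was moved more than 20 mm (distance of any of vial, slidebox, spare from where it was at the start of the episode above 0.02 m).
It also fails if it takes over 35 s, if anything falls off the work surface, if the arm or the gripper's body presses on something with over 40 N, if the wrist force passes 120 N, or if a joint passes its speed limit or range.

## Working session

There is one attempt and no reset: what is moved stays moved. The work goes in short steps, Python scripts to look and compute and a tool call to move; the robot and the scene stay as the last step left them, time stands still between calls to the robot, and variables do not carry over. Pictures are saved under pics/ and viewed, at most 10 in all, crops included, and the job is handed in when it is done.

Besides the shell and the picture viewer there is one more tool, called after "Emit:" as name(argument=value, ...) on one line, values as JSON. apply_moves: Moves the arm, as the interface text tells. Its arguments: {"type":"object","properties":{"steps":{"type":"array"},"grip":{"type":"number"}},"required":["steps"]}

```bash
mkdir -p pics; cat > h.py <<'E'
from bench import *
import numpy as np, cv2
def cap(n):
    c=capture(n); f=c["pixels"].shape[0]/2/np.tan(np.radians(c["fov_y"])/2)
    d=c["depth"]; v,u=np.indices(d.shape)
    P=np.stack([(u-c["cx"])/f*d,(v-c["cy"])/f*d,d,np.ones_like(d)],-1)
    W=(P@np.linalg.inv(c["world_to_cam"]).T)[...,:3]
    W[d==0]=np.nan
    return c,W
E
python3 - <<'E'
from h import *
for n in("top","side"):
    c,W=cap(n); np.savez(f"{n}.npz",W=W,p=c["pixels"]); cv2.imwrite(f"pics/{n}0.png",c["pixels"][...,::-1])
print(observe())
E
```

```text
{'time_s': 0.1, 'joint_positions': array([ 1.05960488e+00,  3.13407302e-01,  1.49833401e+00,  1.25779630e-05,
        1.33100482e+00, -2.23400684e-01]), 'joint_vel': array([ 6.96964167e-04, -2.74729513e-03, -2.54532137e-03,  1.97834452e-04,
        1.28670668e-03, -9.47408108e-05]), 'joint_torque': array([ 3.14764955e-03, -4.12898612e+01, -2.60140836e+01, -1.45278163e-04,
        3.05499176e-03,  2.99857525e-06]), 'tool_pos': array([148.9118558 , 503.20931879, 230.79572345]), 'ee_rot': array([-4.50445798e-01, -3.10870169e+00,  1.68390442e-03]), 'ft_force': array([-0.19706572, -0.67656074,  0.15875408]), 'moment': array([-0.03708042,  0.02438681,  0.00130065]), 'grasp_force': 0.0, 'grip_width': 0.9990592253776478}
```

View pics/top0.png

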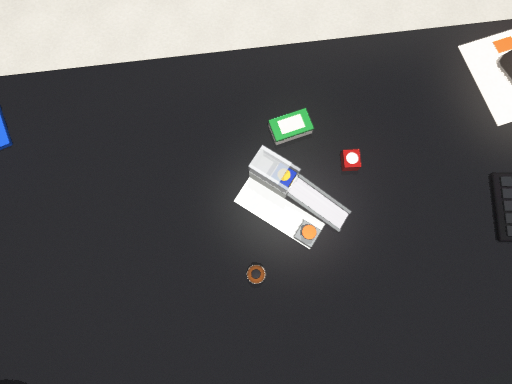

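View pics/side0.png

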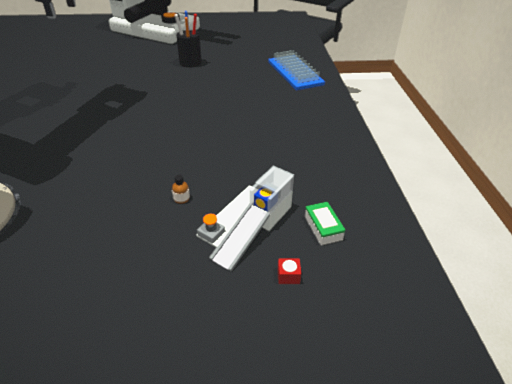

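The top view shows the button at about (309,232), the ramp running from (290,185) to (345,222) and the cube's yellow disc at (286,176). In the side view the button is at (210,219) and the ramp's end at about (225,262). Next I localise the dock.

```bash
python3 - <<'E'
from h import *
for n,box in(("top",(225,140,360,255)),("side",(165,160,350,290))):
    z=np.load(n+".npz"); W=z["W"]; p=z["p"]; hsv=cv2.cvtColor(p,cv2.COLOR_RGB2HSV)
    roi=np.zeros(p.shape[:2],bool); x0,y0,x1,y1=box; roi[y0:y1,x0:x1]=1
    H,S,V=cv2.split(hsv)
    def rep(nm,m):
        q=W[m&roi]; q=q[~np.isnan(q[:,0])]; print(n,nm,len(q),np.median(q,0).round(1),q.min(0).round(),q.max(0).round())
    rep("orange",(H>5)&(H<18)&(S>180)&(V>150))
    rep("yellow",(H>20)&(H<35)&(S>150)&(V>120))
    rep("blue",(H>105)&(H<130)&(S>150))
    rep("red",((H<4)|(H>175))&(S>180)&(V>80)); rep("green",(H>50)&(H<80)&(S>150))
    # ramp / plate
    gray=(S<60)&(V>90)&roi&~np.isnan(W[...,0])
    q=W[gray]
    pl=q[(abs(q[:,2]-6)<2.5)]
    for nm,s in(("plate",pl),("all",q[(q[:,2]>3)])):
        r=cv2.minAreaRect(s[:,:2].astype(np.float32)); print(nm,len(s),r)
    if n=="top":
        c=cv2.resize(p[140:255,225:360],None,fx=5,fy=5,interpolation=cv2.INTER_CUBIC); cv2.imwrite("pics/topcrop.png",c[...,::-1])
        np.set_printoptions(linewidth=250,suppress=True)
        for uv in [(345,222),(340,216),(330,207),(320,200),(310,193),(300,186),(309,232),(240,200),(260,152),(295,163)]:
            print(uv,W[uv[1],uv[0]].round(1))
E
```

```text
return _methods._mean(a, axis=axis, dtype=dtype,
  ret = um.true_divide(
Traceback (most recent call last):
ValueError: zero-size array to reduction operation minimum which has no identity
```

```bash
python3 - <<'E'
from h import *
np.set_printoptions(linewidth=250,suppress=True)
for n,box in(("top",(225,140,360,255)),("side",(165,160,350,290))):
    z=np.load(n+".npz"); W=z["W"]; p=z["p"]; hsv=cv2.cvtColor(p,cv2.COLOR_RGB2HSV)
    x0,y0,x1,y1=box; roi=np.zeros(p.shape[:2],bool); roi[y0:y1,x0:x1]=1
    H,S,V=cv2.split(hsv); print(n,"nan frac",np.isnan(W[...,0]).mean(),np.isnan(W[roi][:,0]).mean())
    def rep(nm,m):
        m=m&roi; v,u=np.nonzero(m); q=W[m]; q=q[~np.isnan(q[:,0])]
        print(n,nm,m.sum(),len(q),(u.mean().round(1),v.mean().round(1)) if len(u) else "", *( (np.median(q,0).round(1),q.min(0).round(),q.max(0).round()) if len(q) else ()))
    rep("orange",(H>5)&(H<18)&(S>180)&(V>150)); rep("yellow",(H>20)&(H<35)&(S>150)&(V>120)); rep("blue",(H>105)&(H<130)&(S>150))
    rep("red",((H<4)|(H>175))&(S>180)&(V>80)); rep("green",(H>50)&(H<80)&(S>150))
    gray=(S<60)&(V>90)&roi&~np.isnan(W[...,0]); q=W[gray]
    for nm,s in(("plate",q[abs(q[:,2]-6)<2.5]),("all",q[q[:,2]>3])):
        if len(s): print(nm,len(s),cv2.minAreaRect(s[:,:2].astype(np.float32)))
    c=cv2.resize(p[y0:y1,x0:x1],None,fx=4,fy=4,interpolation=cv2.INTER_CUBIC); cv2.imwrite(f"pics/{n}crop.png",c[...,::-1])
    if n=="top":
        for uv in [(345,222),(340,216),(330,207),(320,200),(310,193),(300,186),(309,232),(240,200),(260,152),(295,163)]: print(uv,W[uv[1],uv[0]].round(1))
E
```

```text
top nan frac 0.003875732421875 0.003607085346215781
top orange 0 0 
top yellow 17 17 (np.float64(286.3), np.float64(174.1)) [631.8 -55.8  75. ] [623. -59.  73.] [637. -47.  78.]
top blue 78 78 (np.float64(289.2), np.float64(178.0)) [621.1 -59.8  74.5] [610. -71.  72.] [641. -42.  78.]
top red 129 129 (np.float64(350.5), np.float64(158.6)) [ 654.6 -188.4   29.5] [ 641. -210.   27.] [ 678. -177.   33.]
top green 0 0 
plate 2156 ((598.9158935546875, -78.18852233886719), (209.6328125, 171.80421447753906), 46.16249465942383)
all 5514 ((620.771728515625, -94.39517211914062), (211.33140563964844, 211.8326416015625), 50.35811996459961)
(345, 222) [ 536.5 -164.9   -1.6]
(340, 216) [ 548.8 -155.2    6.4]
(330, 207) [ 567.7 -136.3   17.1]
(320, 200) [ 582.8 -117.5   25. ]
(310, 193) [597.8 -99.   32.7]
(300, 186) [613.2 -81.   37.3]
(309, 232) [521.3 -83.8  44.4]
(240, 200) [606.1  39.7   6.6]
(260, 152) [676.5  -9.9  88.1]
(295, 163) [671.  -82.6  -0.8]
side nan frac 0.0037994384765625 0.004241164241164241
side orange 115 114 (np.float64(191.1), np.float64(199.8)) [467.   12.2  42.2] [ 443. -100.   -1.] [533.  26.  48.]
side yellow 104 103 (np.float64(262.6), np.float64(197.6)) [623.9 -58.7  73. ] [612. -70.  49.] [639. -42.  77.]
side blue 88 88 (np.float64(260.7), np.float64(197.8)) [619.9 -61.9  73.7] [608. -74.  48.] [632. -39.  77.]
side red 347 345 (np.float64(288.7), np.float64(272.3)) [ 656.  -210.    27.2] [ 639. -214.   -1.] [ 678. -160.   33.]
side green 426 424 (np.float64(325.2), np.float64(219.8)) [744.9 -97.2  30.5] [ 714. -129.   25.] [777. -39.  33.]
plate 997 ((611.58544921875, -53.30027770996094), (288.3025817871094, 212.85784912109375), 14.848156929016113)
all 4940 ((617.7457885742188, -61.82768249511719), (251.41680908203125, 303.0030517578125), 25.13457489013672)
```

View pics/topcrop.png

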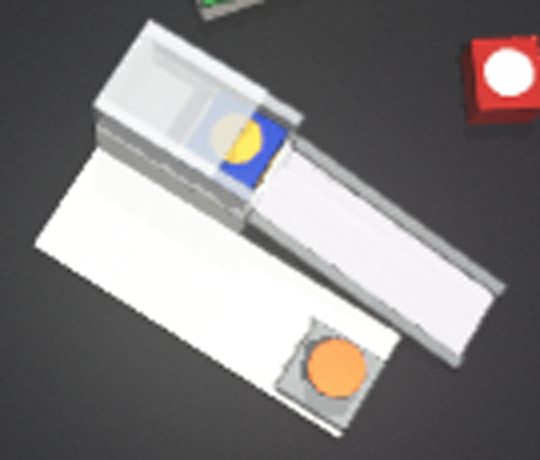

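The crop shows plate corners at (35,243), (340,435) and (399,337), the button at (337,367), and ramp-end surface corners at (494,294) and about (459,352). I fit the dock pose by reprojecting these.

```bash
python3 - <<'E'
from h import *
from scipy.optimize import least_squares
K={}
for n in("top","side"):
    c,W=cap(n); K[n]=(c,W)
def proj(c,X):
    f=c["pixels"].shape[0]/2/np.tan(np.radians(c["fov_y"])/2)
    q=np.c_[X,np.ones(len(X))]@c["world_to_cam"].T
    return np.c_[q[:,0]/q[:,2]*f+c["cx"],q[:,1]/q[:,2]*f+c["cy"]]
def orange(n,box):
    c,W=K[n]; x0,y0,x1,y1=box; h=cv2.cvtColor(c["pixels"],cv2.COLOR_RGB2HSV); H,S,V=cv2.split(h)
    m=(H>5)&(H<18)&(S>110)&(V>140); r=np.zeros_like(m); r[y0:y1,x0:x1]=1; m&=r
    v,u=np.nonzero(m); q=W[m]; q=q[(q[:,2]>41)]
    print(n,len(u),u.mean(),v.mean(),"3d",q.mean(0).round(1),q.min(0).round(),q.max(0).round()); return u.mean(),v.mean()
bt=orange("top",(290,215,330,250)); orange("side",(198,208,225,235))
D=np.array([[85,85,6],[-95,85,6],[-95,25,6],[-75,62,46],[-125,-18.5,4],[-125,18.5,4]],float)
crop=np.array([[35,243],[340,435],[399,337],[0,0],[494,293],[459,352]],float)
uv=crop/4-.375+[225,140]; uv[3]=bt
def T(p,X):
    s,c=np.sin(p[2]),np.cos(p[2]); return X@np.array([[c,s,0],[-s,c,0],[0,0,1]])+[p[0],p[1],0]
c=K["top"][0]
fun=lambda p:(proj(c,T(p,D))-uv).ravel()
r=least_squares(fun,[620,-70,0.9],loss="soft_l1"); print(r.x,np.degrees(r.x[2])); print(fun(r.x).reshape(-1,2).round(2))
p=r.x
pts=np.array([[0,0,45],[-75,0,20.6],[-75,62,46],[-75,31,0]],float); print(T(p,pts).round(1))
# check with depth: ramp points in dock frame
s_,c_=np.sin(p[2]),np.cos(p[2])
for n in K:
    W=K[n][1]; q=(W-[p[0],p[1],0])@np.array([[c_,-s_,0],[s_,c_,0],[0,0,1]])
    m=(q[...,0]<-20)&(q[...,0]>-110)&(abs(q[...,1])<14)&(q[...,2]>0)
    print(n,m.sum(),"ramp z residual",np.median(q[m][:,2]-(45+.325*q[m][:,0])).round(2))
    m=(abs(q[...,0]+60)<30)&(abs(q[...,1])<40)&(q[...,2]>45+.325*q[...,0]+2.5)&(q[...,2]<45+.325*q[...,0]+8)&(abs(q[...,1])>14)
    y=q[m][:,1]; print("kerb y",np.median(y[y>0]).round(1),np.median(y[y<0]).round(1),(y>0).sum(),(y<0).sum())
    h=cv2.cvtColor(K[n][0]["pixels"],cv2.COLOR_RGB2HSV); H,S,V=cv2.split(h)
    m=(((H>105)&(H<130))|((H>20)&(H<35)))&(S>150)&(abs(q[...,0])<60)&(abs(q[...,1])<30)&(q[...,2]>70)
    print("cube",q[m].min(0).round(1),q[m].max(0).round(1))
# vial
W=K["top"][1][262:288,243:270].reshape(-1,3); W=W[W[:,2]>15]; print("vial",W.min(0).round(),W.max(0).round())
print(observe()["tool_pos"],observe()["grip_width"])
E
```

```text
top 164 308.5548780487805 231.5121951219512 3d [522.1 -83.   45.4] [509. -96.  42.] [535. -70.  49.]
side 55 209.6909090909091 219.0 3d [522.2 -87.6  45.1] [508. -98.  42.] [533. -73.  48.]
[618.50371486 -65.37300436   0.88045248] 50.44621137083196
[[-0.59  0.08]
 [-0.28  0.34]
 [ 0.36 -0.86]
 [ 0.35 -0.45]
 [ 0.25  0.02]
 [-0.15  0.81]]
[[ 618.5  -65.4   45. ]
 [ 570.7 -123.2   20.6]
 [ 522.9  -83.7   46. ]
 [ 546.8 -103.5    0. ]]
top 627 ramp z residual -0.46
kerb y 22.6 -20.1 90 96
cube [  3.1 -14.8  71.3] [19.2 15.7 78.2]
side 663 ramp z residual 0.1
kerb y 21.1 -21.5 113 114
cube [ -0.  -15.1  70.8] [26.2 15.8 77.6]
vial [441.  10.  28.] [474.  43.  64.]
[148.94853169 503.27611244 230.97235985] 1.001326221022217
```

Emit:
apply_moves(steps=[[0.02,-0.03,0,-0.099],[0.04,-0.061,0,-0.198],[0.06,-0.091,0,-0.296],[0.08,-0.121,0,-0.395],[0.1,-0.152,0,-0.494]], grip=-0.12)

```text
time_s: 0.62
tool_pos: [249.4, 350.0, 231.2]
ee_rot: [-1.203, -2.902, 0.0]
ft_force: [1.7, 0.2, -1.0]
grip_width: 0.559
grasp_force: 0.0
```

Emit:
apply_moves(steps=[[0.02,-0.03,0,-0.099],[0.04,-0.061,0,-0.198],[0.06,-0.091,0,-0.296],[0.08,-0.121,0,-0.395],[0.1,-0.152,0,-0.494]])

```text
time_s: 1.03
tool_pos: [349.6, 197.8, 231.4]
ee_rot: [1.877, 2.519, 0.001]
ft_force: [0.8, 1.2, -0.3]
grip_width: 0.555
grasp_force: 0.0
```

Emit:
apply_moves(steps=[[0.02,-0.03,0,-0.099],[0.04,-0.061,0,-0.198],[0.06,-0.091,0,-0.296],[0.08,-0.121,0,-0.395],[0.1,-0.152,0,-0.494]])

```text
time_s: 1.45
tool_pos: [449.6, 45.7, 231.3]
ee_rot: [-2.436, -1.983, -0.0]
ft_force: [0.4, -0.1, -0.3]
grip_width: 0.558
grasp_force: 0.0
```

Emit:
apply_moves(steps=[[0.02,-0.03,-0.01,-0.099],[0.04,-0.061,-0.02,-0.198],[0.06,-0.091,-0.04,-0.296],[0.08,-0.121,-0.06,-0.395],[0.098,-0.151,-0.08,-0.491]])

```text
time_s: 1.87
tool_pos: [547.8, -105.3, 150.2]
ee_rot: [2.845, 1.332, 0.0]
ft_force: [0.9, -0.5, 0.5]
grip_width: 0.562
grasp_force: 0.0
```

```bash
python3 - <<'E'
from h import *
o=observe(); print(o["tool_pos"],o["ee_rot"],o["grip_width"])
for n,b in(("side",(130,110,330,290)),("top",(230,130,370,270))):
    c,W=cap(n); np.savez(n+"1.npz",W=W,p=c["pixels"]); x0,y0,x1,y1=b
    cv2.imwrite(f"pics/{n}1.png",cv2.resize(c["pixels"][y0:y1,x0:x1],None,fx=3,fy=3,interpolation=cv2.INTER_CUBIC)[...,::-1])
    if n=="side":
        a=np.radians(50.45); q=(W-[546.8,-103.5,0])@np.array([[np.cos(a),-np.sin(a),0],[np.sin(a),np.cos(a),0],[0,0,1]])
        m=(abs(q[...,0])<40)&(abs(q[...,1])<70)&(q[...,2]>100)&(q[...,2]<260)
        z=q[m]
        for lo in range(100,260,8):
            s=z[(z[:,2]>=lo)&(z[:,2]<lo+8)]
            for g in(s[s[:,1]>0],s[s[:,1]<0]):
                if len(g)>3: print(lo,len(g),np.percentile(g,[5,95],axis=0).round(0).tolist())
E
```

```text
[ 547.7922261  -105.30781544  150.18321973] [2.84519169e+00 1.33190592e+00 1.93520281e-04] 0.5616242536882642
148 13 [[-11.0, 22.0, 153.0], [8.0, 25.0, 156.0]]
148 5 [[-10.0, -32.0, 151.0], [-2.0, -27.0, 155.0]]
156 42 [[-12.0, 21.0, 157.0], [9.0, 27.0, 164.0]]
156 29 [[-13.0, -39.0, 157.0], [2.0, -27.0, 164.0]]
164 49 [[-12.0, 22.0, 164.0], [10.0, 33.0, 172.0]]
164 46 [[-12.0, -40.0, 164.0], [4.0, -28.0, 171.0]]
172 47 [[-11.0, 22.0, 172.0], [8.0, 34.0, 179.0]]
172 49 [[-12.0, -40.0, 172.0], [4.0, -28.0, 179.0]]
180 51 [[-12.0, 21.0, 180.0], [9.0, 34.0, 188.0]]
180 45 [[-12.0, -39.0, 181.0], [1.0, -26.0, 187.0]]
188 52 [[-13.0, 22.0, 189.0], [7.0, 30.0, 195.0]]
188 28 [[-13.0, -40.0, 188.0], [-5.0, -26.0, 195.0]]
196 81 [[-14.0, 23.0, 197.0], [8.0, 49.0, 203.0]]
196 78 [[-14.0, -57.0, 197.0], [8.0, -27.0, 204.0]]
204 92 [[-13.0, 21.0, 205.0], [7.0, 54.0, 212.0]]
204 128 [[-13.0, -58.0, 204.0], [8.0, -26.0, 212.0]]
212 72 [[-17.0, 17.0, 213.0], [8.0, 57.0, 220.0]]
212 105 [[-18.0, -60.0, 212.0], [10.0, -22.0, 220.0]]
220 99 [[-18.0, 7.0, 221.0], [6.0, 57.0, 228.0]]
220 178 [[-18.0, -63.0, 220.0], [12.0, -16.0, 228.0]]
228 114 [[-18.0, 4.0, 229.0], [2.0, 58.0, 235.0]]
228 125 [[-18.0, -65.0, 229.0], [11.0, -3.0, 236.0]]
236 94 [[-19.0, 3.0, 236.0], [-5.0, 61.0, 244.0]]
236 129 [[-19.0, -67.0, 236.0], [5.0, -13.0, 244.0]]
244 133 [[-21.0, 3.0, 244.0], [-5.0, 60.0, 252.0]]
244 183 [[-20.0, -68.0, 244.0], [5.0, -11.0, 252.0]]
252 147 [[-20.0, 3.0, 252.0], [3.0, 61.0, 258.0]]
252 305 [[-20.0, -68.0, 253.0], [6.0, -7.0, 259.0]]
```

View pics/side1.png

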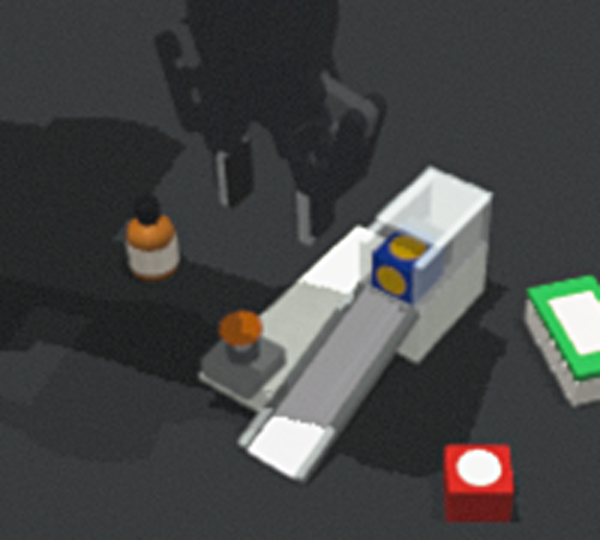

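The side view shows the tips above the dock, with the fingers at about y +28 and -33 and 61 mm apart. That spacing is right, so I shift by about 2 mm and descend.

Emit:
apply_moves(steps=[[-0.001,0.002,-0.02,0.004],[-0.001,0.002,-0.04,0.004],[-0.001,0.002,-0.06,0.004],[-0.001,0.002,-0.08,0.004],[-0.001,0.002,-0.09,0.004]])

```text
time_s: 2.38
tool_pos: [545.0, -100.8, 59.4]
ee_rot: [-2.837, -1.345, 0.003]
ft_force: [-0.4, 0.3, 0.2]
grip_width: 0.56
grasp_force: 0.0
```

```bash
python3 - <<'E'
from h import *
c,W=cap("side"); o=observe(); print(o["tool_pos"],o["ft_force"])
cv2.imwrite("pics/side2.png",cv2.resize(c["pixels"][150:280,150:320],None,fx=4,fy=4,interpolation=cv2.INTER_CUBIC)[...,::-1])
a=np.radians(50.45); q=(W-[546.8,-103.5,0])@np.array([[np.cos(a),-np.sin(a),0],[np.sin(a),np.cos(a),0],[0,0,1]])
m=(abs(q[...,0])<25)&(abs(q[...,1])<60)&(q[...,2]>55)&(q[...,2]<95); z=q[m]
for g in(z[z[:,1]>0],z[z[:,1]<0]): print(np.percentile(g,[1,5,95,99],axis=0).round(0).tolist(),g[:,2].min())
E
```

```text
[ 544.59828219 -100.71844182   58.53387023] [-1.52390814 -0.10218936 -2.09437846]
[[-11.0, 26.0, 63.0], [-10.0, 26.0, 66.0], [10.0, 38.0, 93.0], [12.0, 40.0, 94.0]] 62.13524974380459
[[-11.0, -35.0, 64.0], [-10.0, -35.0, 68.0], [4.0, -22.0, 93.0], [7.0, -21.0, 94.0]] 62.24491161667913
```

View pics/side2.png

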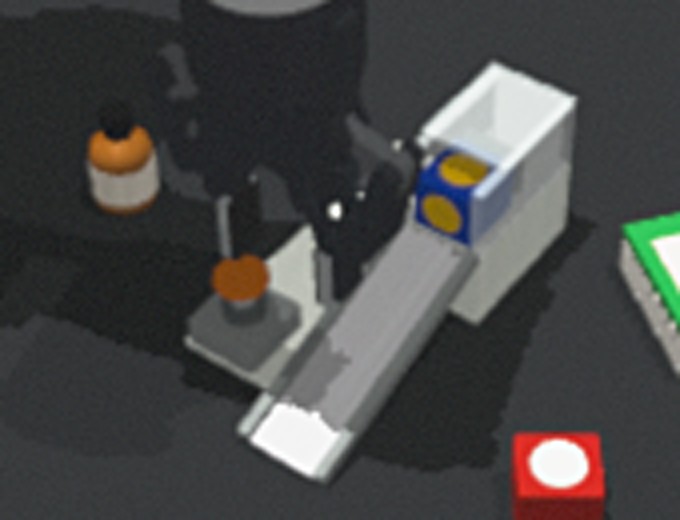

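The camera shows the fingers shifted about 3 mm towards +y, because the earlier reading lagged. I correct that and lower in the same call.

Emit:
apply_moves(steps=[[0.001,-0.001,0,-0.002],[0.002,-0.0025,0,-0.005],[0.002,-0.0025,-0.005,-0.005],[0.002,-0.0025,-0.009,-0.005],[0.002,-0.0025,-0.009,-0.005]])

```text
time_s: 2.85
tool_pos: [547.8, -104.0, 51.9]
ee_rot: [-2.842, -1.338, 0.001]
ft_force: [0.3, 0.2, 0.3]
grip_width: 0.557
grasp_force: 0.0
```

Emit:
apply_moves(steps=[[0,0,0,0],[0,0,-0.001,0],[0,0,-0.002,0],[0,0,-0.003,0],[0,0,-0.004,0]])

```text
time_s: 3.27
tool_pos: [548.0, -104.1, 48.3]
ee_rot: [2.842, 1.338, 0.0]
ft_force: [0.2, 0.9, 0.3]
grip_width: 0.561
grasp_force: 0.0
```

Emit:
apply_moves(steps=[[-0.001,0.0005,-0.002,0],[-0.001,0.0005,-0.003,0],[-0.001,0.0005,-0.004,0],[-0.001,0.0005,-0.005,0],[-0.001,0.0005,-0.006,0]])

```text
time_s: 3.68
tool_pos: [547.0, -103.6, 42.4]
ee_rot: [-2.842, -1.338, 0.0]
ft_force: [-0.9, 0.7, 1.5]
grip_width: 0.562
grasp_force: 1.2
```

Emit:
apply_moves(steps=[[0,0,-0.0005,0],[0,0,-0.001,0],[0,0,-0.0015,0],[0,0,-0.002,0],[0,0,-0.002,0]])

```text
time_s: 4.1
tool_pos: [547.1, -103.6, 40.3]
ee_rot: [2.843, 1.338, 0.0]
ft_force: [-1.1, 1.3, 4.3]
grip_width: 0.562
grasp_force: 1.7
```

Emit:
apply_moves(steps=[[0,0,-0.001,0],[0,0,-0.002,0],[0,0,-0.003,0],[0,0,-0.004,0],[0,0,-0.005,0]])

```text
time_s: 4.52
tool_pos: [547.0, -103.6, 35.4]
ee_rot: [2.842, 1.338, -0.0]
ft_force: [-2.9, 0.9, 6.3]
grip_width: 0.555
grasp_force: 2.9
```

Emit:
apply_moves(steps=[[0,0,-0.001,0],[0,0,-0.002,0],[0,0,-0.002,0],[0,0,-0.002,0],[0,0,-0.002,0]])

```text
time_s: 4.93
tool_pos: [547.0, -103.6, 33.5]
ee_rot: [2.843, 1.338, 0.0]
ft_force: [-1.2, 0.3, 6.9]
grip_width: 0.555
grasp_force: 3.6
```

```bash
python3 - <<'E'
from h import *
c,W=cap("side"); o=observe(); print(o["tool_pos"],o["ft_force"],o["moment"])
cv2.imwrite("pics/side3.png",cv2.resize(c["pixels"][150:280,150:320],None,fx=4,fy=4,interpolation=cv2.INTER_CUBIC)[...,::-1])
E
```

```text
[ 547.05201534 -103.60002869   33.48480744] [-2.17275707  0.44056028  6.88546588] [ 0.26797233  0.52493866 -0.02699168]
```

View pics/side3.png

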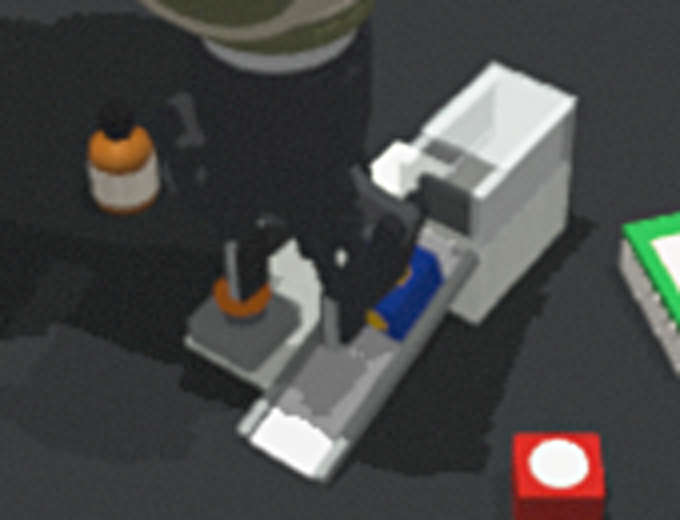

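The cube is out of the bay and resting against the catch finger, with the button held down at about 7 N. I check that it is at rest and where it lies.

Emit:
apply_moves(steps=[[0,0,0,0],[0,0,0,0],[0,0,0,0],[0,0,0,0],[0,0,0,0]])

```text
time_s: 5.4
tool_pos: [547.0, -103.6, 33.5]
ee_rot: [2.842, 1.338, 0.0]
ft_force: [-2.7, 0.3, 5.6]
grip_width: 0.561
grasp_force: 3.6
```

```bash
python3 - <<'E'
from h import *
a=0.88045
for k in range(6):
    c,W=cap("side" if k%2 else "top"); h=cv2.cvtColor(c["pixels"],cv2.COLOR_RGB2HSV); H,S,V=cv2.split(h)
    q=(W-[618.5,-65.4,0])@np.array([[np.cos(a),-np.sin(a),0],[np.sin(a),np.cos(a),0],[0,0,1]])
    m=(H>105)&(H<130)&(S>130)&(abs(q[...,0]+40)<70)&(abs(q[...,1])<30)
    z=q[m]; print(m.sum(),*( (z.mean(0).round(1),np.percentile(z,[2,98],axis=0).round(1).tolist()) if len(z) else ()))
o=observe(); print(o["time_s"],o["tool_pos"],o["ft_force"])
E
```

```text
0
178 [-47.9 -15.8  54.4] [[-63.6, -21.4, 34.3], [-29.2, -8.9, 76.4]]
0
179 [-48.1 -15.7  54.6] [[-64.2, -24.5, 33.0], [-30.4, -9.2, 87.2]]
0
177 [-48.2 -15.8  54.7] [[-64.8, -24.9, 34.0], [-30.1, -8.8, 87.8]]
5.7 [ 547.0533094  -103.61144947   33.48268117] [-2.14668921 -0.24810349  5.67077022]
```

Emit:
apply_moves(steps=[[0,0,-0.0005,0],[0,0,-0.001,0],[0,0,-0.001,0],[0,0,-0.001,0],[0,0,-0.001,0]])

```text
time_s: 6.12
tool_pos: [547.1, -103.6, 32.5]
ee_rot: [2.842, 1.338, 0.0]
ft_force: [-1.9, 0.9, 7.3]
grip_width: 0.56
grasp_force: 3.8
```

```bash
python3 - <<'E'
from bench import *
o=observe(); print(o["tool_pos"],o["ft_force"]); print(hand_in())
E
```

```text
[ 547.06311479 -103.58676566   32.53045246] [-1.93600149  0.88270644  7.29580826]
the job is handed in; nothing more can be done
None
```

I handed the job in with one finger holding the button down (about 10 mm, 7 N) and the other holding the blue cube at rest on the ramp, wholly out of its bay; `hand_in()` returned no verdict.

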